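Free the cap of unknown thread and hold it off the bottle

TASK

Open the adhesive bottle that stands in the square wooden base: nobody remembers whether its quarter-turn cap has a right-hand or a left-hand thread, so try it one way and, if it will not come, the other, gripping the thin cap gently. Lift the loosened cap straight up off the neck and finish while still holding it, upright and still, over its bottle and at least 5 cm clear of the neck. Leave the other bottle closed and the rest of the bench as it is.

Things in the scene. Friction and masses are not known exactly. Their poses are not given: they have to be found in the camera images.
- bottle: The bottle to open: white plastic, 76 mm across, screwed to the bench in a SQUARE wooden base (110 x 110 x 30 mm high); it cannot move or turn. Origin: centre of the underside of the base, on the bench; z up along the bottle's axis. The shoulder is 140 mm above the origin, and the white neck (38 mm across) ends 158 mm above it.
- cap: Grey ribbed round cap on that bottle: a loose body, about 45 g, 54 mm across and 38 mm tall, with a 53 mm thin skirt below. Origin: centre of its underside, z up along its axis. Seated, its underside is 141.5 mm and its top 179.5 mm above the bench. Rigid but brittle: a grip of 35 N or more per finger cracks it, most easily while twisting; keep to 20 N or less (10 to 15 N is ample).
- cap_grip (a point): Best place to grip the cap: on its axis, 27 mm above its underside, in the middle of the solid upper 21 mm. Turned the wrong way, the cap stops dead within 0.3 rad; forced on, the wrist feels a moment and the fingers slip round it. After a wrong try it can be turned back and on the other way.
- mouth (a point): Top of the bottle's neck, 158 mm above the bench, on its axis. Quarter-turn thread of unknown hand, drawn anew each time. The right way the cap turns easily, without rising, and is free to lift between 1.05 and 1.3 rad from its start; an end stop follows at about 1.5 rad. It then lifts by its weight alone and is clear after 18 mm. Turned too little, it lifts 2 mm and is held.
- spare: A second, equal bottle, in a ROUND wooden base (110 mm across, 30 mm high), screwed to the bench; to be left closed. Origin as for the first. Which bottle stands to the left and which to the right changes.
- spare_cap: The cap on the second bottle, same as the first cap; leave it alone. Origin: centre of its underside.
- sander: Cork sanding block 110 x 58 x 28 mm lying between the bottles; bystander. Origin: centre of its underside.
- tape: Roll of masking tape lying flat, 90 mm across, 24 mm high; bystander. Origin: centre of its underside.
- spreader: Spatula lying behind the bottles; bystander.
- chisel: Chisel with wooden handle, 225 mm long, lying behind the bottles; bystander.
- offcut: Stepped wooden offcut 160 x 45 x 40 mm in front of the bottles; bystander. Origin: centre of its underside.
- mallet: Hammer lying on the right side of the bench; bystander.
- drill: Cordless drill, about 195 mm tall, standing on its battery on the left side of the bench; bystander. Origin: centre of its underside.
Things that resemble listed ones, but are neither listed nor needed, are in the scene too. What is shaped like the cap but yellow is not meant.

How it is judged:
On the way:
1. the cap is turned loose on the neck of its bottle (angle between the x axis of cap and the x axis of bottle, either way round above 0.75 rad and z of cap in the frame of bottle below 0.15 m and horizontal distance between cap and bottle below 0.008 m), for 0.05 s.
At the end, for the whole second after the job is handed in: The cap is held by the fingers, still (under 30 mm/s), upright within 20 degrees, within 80 mm sideways of its bottle's axis, with its underside at least 40 mm above the top of the neck, touching nothing but the fingers (z of cap in the frame of bottle above 0.198 m and horizontal distance between cap and bottle below 0.08 m and angle between cap's own z axis and vertical below 0.35 rad and contact force between the fingers and cap above 0.5 N and contact force between cap and bottle below 0.05 N and linear speed of cap below 0.03 m/s); the arm keeps its last pose, push and grip.
It fails at once if the cap is squeezed with more than 75 N, both fingers together (contact force between the fingers and cap above 75 N).
It fails at once if the other bottle's cap is turned or moved (distance of spare_cap from where it was at the start of the episode above 0.012 m or angle between the x axis of spare_cap and the x axis of spare, either way round above 0.5 rad).
It fails at once if a bystander on the bench is pushed more than 40 mm (distance of any of sander, tape, spreader, chisel, offcut, mallet, drill from where it was at the start of the episode above 0.04 m).
It also fails if it takes over 51 s, if anything falls off the work surface, if the arm or the gripper's body presses on something with over 40 N, if the wrist force passes 120 N, or if a joint passes its speed limit or range.

ROBOT

A 6-joint arm with a two-finger parallel gripper is mounted at the origin on the work surface. World frame = base frame: x ahead of the robot, y to its left, z up, the work surface at z = 0. Lengths are in m, angles in rad, forces in N, time in s.
With the tool pointing down it reaches from about 0.4 to 0.825 m from the base axis. Payload 7 kg.
Tool frame: the origin (TCP) lies midway between the tips of the shut fingers; the grasp point (between the pads) lies 19 mm behind it (r.pinch_z is the distance from the TCP to the grasp point, in m); z points along the fingers, y is the line along which they close (so a half turn about z gives the same grasp; the last joint's range is limited). The gripper opens to 85 mm and grips with 20 to 120 N. Pads are 22 mm wide; open, the fingers measure 114 mm over their backs; the gripper's body (76 mm by 85 mm) begins 54 mm behind the grasp point. The pads swing forward as they close: fully open they stand 13 mm farther back than shut.
Start: joints at [-1.037, 0.359, 0.012, 0, -1.224, -0.288], TCP at [0.164, -0.655, 0.231] pointing down, gripper open.
Joint ranges: [-3.07, 3.07], [-1.43, 2.12], [-1.02, 1.25], [-3.03, 1.67], [-3.05, -0], [-3.03, 3.03]. Speed limits (rad/s): [2.39, 2.39, 3.01, 3.14, 3.14, 3.14].

INTERFACE

Orientations are given as a unit quaternion [w, x, y, z].
In Python, from bench import r, cams, models gives the robot as it stands.
- The arm moves only by the tool carry_out, never from a script. Its argument "motion" is a list of rows, each a list of 3 entries, a list of its own where there are three numbers: the shift along the tool's x, y, z in cm, then the turn about the tool's z in rad, then the opening, from 0 (shut) to 1 (fully open). In form: [[[dx, dy, dz], turn, fingers], ...]. A call has exactly 10 rows; each row is the pose to reach, as a shift and turn from the pose commanded when the call began, along the tool's axes at that moment; what a row does not reach only later rows make up. A row lasts 1/10 s, in which the tool goes at most 50 mm and 8.59 degrees, less where a joint would pass 70% of its speed; a pose out of reach is approached as far as the arm can. A call with a gripper value outside its range is refused whole. The fingers move at their own pace and stop on an object; "force" is the grip in N (left out, the last holds). Time passes only in rows, so rows that repeat a pose let the fingers close, or fill a call up. It gives the time, the measured TCP pose, the force, the opening and the grip force at its end, in the units of the state.
- r.read_state(): the state, without advancing time (a new reading comes with each control period).
- cams.snapshot(name): name is "scene" or "top" or "wrist"; returns a dict with "image" (420x560x3 uint8, red, green, blue), "fov_y" (degrees; the focal length in pixels is half the picture's height over the tangent of half this angle, whatever the lens; pixels are square), "cx", "cy" (the principal point, pixels), "pose" (4x4, takes a point from camera to world coordinates). Camera axes: x right, y up, looking along -z (the intrinsics and any distortion apply to the point x, -y, -z); pixel columns grow to the right and rows downward; lengths in m; the calibration is good to about 2 mm. A picture is of the moment at which its call begins. There is no depth.
- r.sign_off(): hands the job in; it is judged then, once.
Trained networks look in a picture, given as the dict that the camera call returned (one of the last four; its "shot" number tells which), for a name from the list of things; names that differ only in an ending like _2 or _b are one class to them, and where a whole thing is asked for, a point or a joint stands for the part that bears it (a point fixed in the world has none). Each returns a list of dicts, best first, with "conf" (0 to 1); they miss things now and then, are a little off and sometimes report something else, mostly with a low value. They report only what shows in the picture. A call takes as long as a camera call. They do not tell look-alikes from the thing itself.
- models.find_in(query, picture): "at" ([x, y, z] in m, in world coordinates, good to about 4 mm: the middle of the surface that is visible of it).
- models.cut_out(query, picture): "mask" (420x560 bool, what is visible of it).
The state is a dict: "clock": time; "qpos": joint angles; "dq": joint speeds; "effort": joint torques, N m; "position": TCP position; "tcp_rot": TCP orientation; "force": force on the tool from outside, world axes, zero at the start; "moment": the same for the moment, N m; "opening": opening from 0.0 (shut) to 1.0 (fully open); "grip_force": force on a finger pad.
Only numpy, scipy, OpenCV 4.12 (cv2) and the standard library are available. Lean on these libraries where they do the work, as an engineer would, in place of code of your own. Each camera call takes 0.05 s, during which the arm holds its last target. There are 200 camera calls.

## Working session

There is one attempt and no reset: what is moved stays moved. The work goes in short steps, Python scripts to look and compute and a tool call to move; the robot and the scene stay as the last step left them, time stands still between calls to the robot, and variables do not carry over. Pictures are saved under pics/ and viewed, at most 10 in all, crops included, and the job is handed in when it is done.

Besides the shell and the picture viewer there is one more tool, called after "Call:" by a JSON object that holds its "op" and its "data", one argument or row to a line. carry_out: Moves the arm, as the interface text tells. Its arguments: {"type":"object","properties":{"motion":{"type":"array","items":{"type":"array"}},"force":{"type":"number"}},"required":["motion"]}

```bash
mkdir -p pics
python3 - <<'E'
from bench import r,cams,models
import cv2,numpy as np
s=r.read_state(); print(s['clock'],s['position'],s['tcp_rot'],s['opening'],r.pinch_z)
for n in ['scene','top']:
    p=cams.snapshot(n); cv2.imwrite(f'pics/{n}0.png',p['image'][:,:,::-1])
    print(n,p['fov_y'],p['cx'],p['cy'],np.round(p['pose'],3).tolist(),[k for k in p])
    for q in ['bottle','cap','spare','spare_cap']:
        print(q,[(np.round(d['at'],3).tolist(),round(d['conf'],2)) for d in models.find_in(q,p)[:5]])
E
```

```text
0.0 [ 0.16408272 -0.65425232  0.23036506] [-1.63205009e-04 -1.22489660e-01  9.92469444e-01  8.12458956e-04] 1.0015382837628863 0.0187
scene 47.84900264759432 276.1019637096045 212.1903729691439 [[0.89, -0.362, 0.277, 0.877], [0.456, 0.719, -0.524, -0.583], [-0.01, 0.593, 0.805, 1.034], [0.0, 0.0, 0.0, 1.0]] ['image', 'fov_y', 'cx', 'cy', 'pose', 'shot']
bottle [([0.624, -0.243, 0.026], 0.91)]
cap [([0.491, -0.283, 0.034], 0.91), ([0.612, -0.219, 0.178], 0.71)]
spare [([0.551, 0.178, 0.055], 0.62), ([0.537, 0.191, 0.18], 0.46), ([0.61, -0.218, 0.182], 0.34)]
spare_cap [([0.536, 0.194, 0.176], 0.85), ([0.606, -0.221, 0.182], 0.4)]
top 54.77635719254694 286.97367874318866 207.82869674141782 [[0.007, 0.992, -0.126, 0.426], [-1.0, 0.006, -0.009, 0.019], [-0.009, 0.127, 0.992, 1.15], [0.0, 0.0, 0.0, 1.0]] ['image', 'fov_y', 'cx', 'cy', 'pose', 'shot']
bottle [([0.578, -0.18, 0.029], 0.7)]
cap [([0.604, -0.205, 0.18], 0.62), ([0.489, -0.278, 0.039], 0.6)]
spare [([0.512, 0.186, 0.029], 0.96)]
spare_cap [([0.528, 0.198, 0.184], 0.9)]
```

View pics/scene0.png

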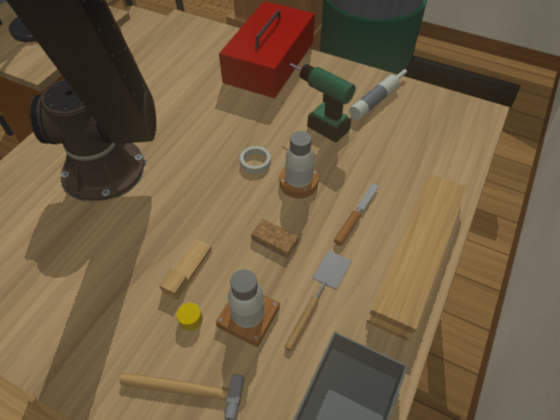

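View pics/top0.png

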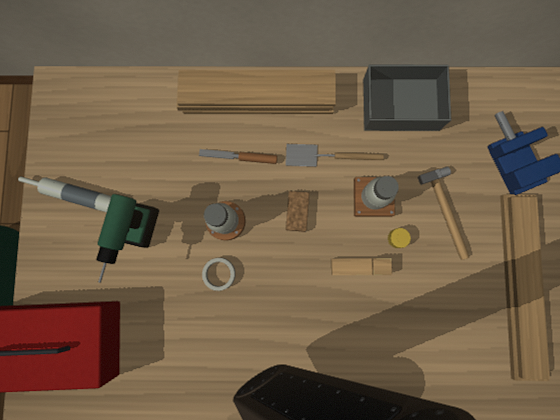

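Candidates: the grey cap on the square base at scene (244,285) / top (384,188) is the target. The spare on the round base is at scene (300,145) / top (216,217). The yellow cap decoy lies at scene (190,316) / top (400,237). Next I triangulate the target and check it in a crop.

```bash
cat > h.py <<'E'
from bench import r,cams,models
import cv2,numpy as np
def ray(p,u,v):
    h=p['image'].shape[0]; f=h/2/np.tan(np.radians(p['fov_y'])/2)
    P=np.array(p['pose']); d=P[:3,:3]@np.array([(u-p['cx'])/f,-(v-p['cy'])/f,-1]); return P[:3,3],d
def onz(p,u,v,z):
    o,d=ray(p,u,v); return o+d*(z-o[2])/d[2]
def proj(p,X):
    h=p['image'].shape[0]; f=h/2/np.tan(np.radians(p['fov_y'])/2)
    P=np.array(p['pose']); c=P[:3,:3].T@(np.array(X)-P[:3,3]); return p['cx']-f*c[0]/c[2],p['cy']+f*c[1]/c[2]
def delta(X):
    s=r.read_state(); w,x,y,z=s['tcp_rot']
    from scipy.spatial.transform import Rotation as R
    return 100*R.from_quat([x,y,z,w]).as_matrix().T@(np.array(X)-s['position'])
E
python3 - <<'E'
from h import *
for n,c in [('scene',(246,300)),('top',(378,195))]:
    p=cams.snapshot(n)
    for d in models.cut_out('cap',p)[:3]:
        m=d['mask']; v,u=np.nonzero(m); cu,cv_=u.mean(),v.mean()
        print(n,round(d['conf'],2),cu,cv_,m.sum(),u.min(),u.max(),v.min(),v.max(),onz(p,cu,cv_,.17).round(3),onz(p,cu,cv_,.1795).round(3))
    i=p['image'][c[1]-60:c[1]+60,c[0]-60:c[0]+60]
    if n=='scene': a=i
print(delta([.606,-.213,.231]))
cv2.imwrite('pics/crop.png',cv2.resize(np.hstack([a,i])[:,:,::-1],None,fx=3,fy=3,interpolation=2))
E
```

```text
scene 0.66 189.7863247863248 316.37606837606836 585 177 203 303 330 [ 0.544 -0.322  0.17 ] [ 0.548 -0.325  0.18 ]
top 0.87 397.89487870619945 237.26415094339623 371 387 409 228 247 [ 0.481 -0.24   0.17 ] [ 0.48  -0.237  0.18 ]
top 0.7 385.0365296803653 187.02739726027397 438 373 397 176 198 [ 0.603 -0.212  0.17 ] [ 0.602 -0.209  0.18 ]
top 0.62 369.615449202351 199.18387909319898 1191 353 394 177 216 [ 0.573 -0.173  0.17 ] [ 0.572 -0.171  0.18 ]
[-5.35955926e+01  3.20958758e+01  3.53817285e-02]
```

View pics/crop.png

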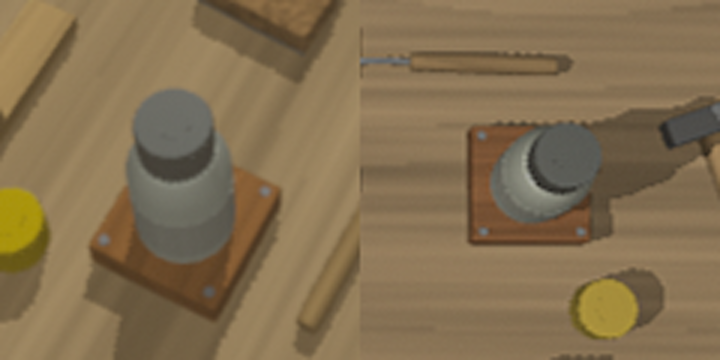

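The crop confirms it: the grey cap stands over the square, screwed-down base, with the yellow decoy beside it. I'll move above it, slightly higher than now, for a close look.

Call:
{"op": "carry_out", "data": {
  "motion": [
    [[-4,2.4,-2],0,1],
    [[-8,4.8,-3],0,1],
    [[-12,7.2,-3],0,1],
    [[-16,9.6,-3],0,1],
    [[-20,12,-3],0,1],
    [[-24,14.4,-3],0,1],
    [[-28,16.8,-3],0,1],
    [[-32,19.2,-3],0,1],
    [[-36,21.6,-3],0,1],
    [[-40,24,-3],0,1]
  ],
  "force": 20
}}

```text
clock: 1.7
position: [0.495, -0.323, 0.2617]
tcp_rot: [0.0, -0.123, 0.992, -0.0]
force: [0.5, -1.0, -0.2]
opening: 0.997
grip_force: 0.0
```

Call:
{"op": "carry_out", "data": {
  "motion": [
    [[-4,2.4,0],0,1],
    [[-8,4.8,0],0,1],
    [[-11,6.6,0],0,1],
    [[-13,8,0],0,1],
    [[-13.6,8.2,0],0,1],
    [[-13.6,8.2,0],0,1],
    [[-13.6,8.2,0],0,1],
    [[-13.6,8.2,0],0,1],
    [[-13.6,8.2,0],0,1],
    [[-13.6,8.2,0],0,1]
  ]
}}

```text
clock: 2.7
position: [0.6053, -0.2126, 0.2616]
tcp_rot: [0.0, -0.122, 0.993, -0.0]
force: [1.0, 0.6, 0.7]
opening: 1.004
grip_force: 0.0
```

Run:
```python
from h import *
s=r.read_state(); print(s['clock'],s['position'],s['tcp_rot'],s['qpos'],s['moment'],s['grip_force'])
p=cams.snapshot('wrist'); cv2.imwrite('pics/w1.png',p['image'][:,:,::-1])
print(proj(p,[.604,-.21,.1795]),proj(p,[.604,-.21,.03]),p['pose'][:3,3])
for d in models.cut_out('cap',p)[:3]:
    v,u=np.nonzero(d['mask']); print(d['conf'],u.min(),u.max(),v.min(),v.max(),onz(p,u.mean(),v.mean(),.1795))
```

```text
2.7 [ 0.60534788 -0.21259452  0.26159179] [ 1.86061780e-04 -1.22133245e-01  9.92513695e-01 -3.32882120e-05] [-3.41484695e-02  2.87228508e-01 -2.15002220e-02  8.11442423e-06
 -1.26168964e+00 -1.29177245e+00] [ 0.01393525  0.05530559 -0.0094008 ] 0.0
(np.float64(286.94869462183726), np.float64(215.1959961568011)) (np.float64(285.2791171412334), np.float64(176.45089188302637)) [ 0.53508705 -0.23054405  0.40439202]
0.78 248 320 167 243 [ 0.59756254 -0.21369102  0.1795    ]
0.76 223 275 23 83 [ 0.50478869 -0.25970631  0.1795    ]
```

View pics/w1.png

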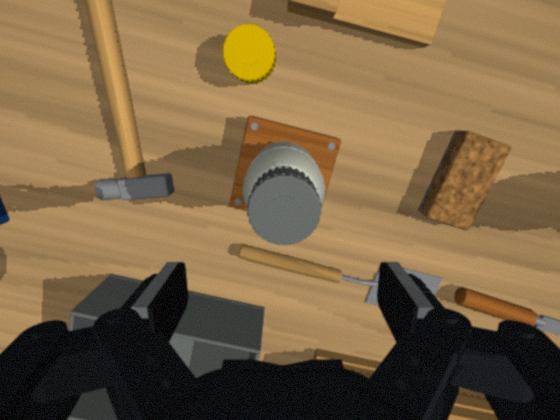

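The wrist view shows the target cap disc centred near (285,208), the base centre near (286,174) and the yellow decoy at (250,52). That puts the axis at about (0.601, -0.211), so I descend to grip height.

Call:
{"op": "carry_out", "data": {
  "motion": [
    [[0.4,0.25,2],0,1],
    [[0.4,0.25,4],0,1],
    [[0.4,0.25,6],0,1],
    [[0.4,0.25,7.5],0,1],
    [[0.4,0.25,9],0,1],
    [[0.4,0.25,10],0,1],
    [[0.4,0.25,11],0,1],
    [[0.4,0.25,11.5],0,1],
    [[0.4,0.25,11.5],0,1],
    [[0.4,0.25,11.5],0,1]
  ]
}}

```text
clock: 3.8
position: [0.6016, -0.2106, 0.1468]
tcp_rot: [0.0, -0.123, 0.992, -0.0]
force: [-0.7, -0.6, 0.7]
opening: 0.999
grip_force: 0.0
```

Call:
{"op": "carry_out", "data": {
  "motion": [
    [[0,0,0],0,0.75],
    [[0,0,0],0,0.7],
    [[0,0,0],0,0.66],
    [[0,0,0],0,0.63],
    [[0,0,0],0,0.6],
    [[0,0,0],0,0.6],
    [[0,0,0],0,0.6],
    [[0,0,0],0,0.6],
    [[0,0,0],0,0.6],
    [[0,0,0],0,0.6]
  ],
  "force": 20
}}

```text
clock: 4.8
position: [0.6015, -0.2107, 0.1468]
tcp_rot: [0.0, -0.123, 0.992, -0.0]
force: [-1.1, -1.3, 5.6]
opening: 0.626
grip_force: 20.8
```

Run:
```python
from h import *
s=r.read_state(); print({k:np.round(s[k],3).tolist() for k in ['clock','position','force','moment','opening','grip_force','qpos']})
p=cams.snapshot('wrist'); cv2.imwrite('pics/w2.png',p['image'][:,:,::-1])
```

```text
{'clock': 4.8, 'position': [0.601, -0.211, 0.147], 'force': [-1.078, -1.288, 5.615], 'moment': [-0.175, 0.434, -0.047], 'opening': 0.626, 'grip_force': 20.824, 'qpos': [-0.031, 0.36, -0.189, 0.0, -1.022, -1.294]}
```

View pics/w2.png

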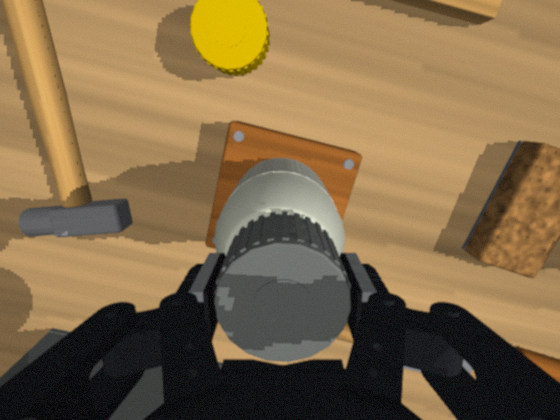

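The cap is gripped centrally: disc at (283,300), pads either side, 20.8 N. I try one direction with a small turn.

Call:
{"op": "carry_out", "data": {
  "motion": [
    [[0,0,0],0.06,0.6],
    [[0,0,0],0.12,0.6],
    [[0,0,0],0.18,0.6],
    [[0,0,0],0.24,0.6],
    [[0,0,0],0.3,0.6],
    [[0,0,0],0.36,0.6],
    [[0,0,0],0.4,0.6],
    [[0,0,0],0.4,0.6],
    [[0,0,0],0.4,0.6],
    [[0,0,0],0.4,0.6]
  ],
  "force": 20
}}

```text
clock: 5.85
position: [0.6017, -0.2105, 0.1469]
tcp_rot: [0.001, 0.077, 0.997, -0.0]
force: [-0.4, 0.8, 5.1]
opening: 0.624
grip_force: 20.9
```

Run:
```python
from h import *
s=r.read_state(); print({k:np.round(s[k],3).tolist() for k in ['clock','position','tcp_rot','force','moment','opening','grip_force','qpos','effort']})
```

```text
{'clock': 5.85, 'position': [0.602, -0.21, 0.147], 'tcp_rot': [0.001, 0.077, 0.997, -0.0], 'force': [-0.352, 0.793, 5.108], 'moment': [0.153, 0.174, -0.013], 'opening': 0.624, 'grip_force': 20.856, 'qpos': [-0.031, 0.36, -0.189, 0.0, -1.021, -1.694], 'effort': [-0.048, -52.549, 24.949, 5.634, 0.206, 0.009]}
```

There's no moment after 0.4 rad, so this way turns freely. I continue to 1.2 rad in total.

Call:
{"op": "carry_out", "data": {
  "motion": [
    [[0,0,0],0.1,0.6],
    [[0,0,0],0.2,0.6],
    [[0,0,0],0.3,0.6],
    [[0,0,0],0.4,0.6],
    [[0,0,0],0.5,0.6],
    [[0,0,0],0.6,0.6],
    [[0,0,0],0.7,0.6],
    [[0,0,0],0.8,0.6],
    [[0,0,0],0.86,0.6],
    [[0,0,0],0.86,0.6]
  ]
}}

```text
clock: 6.85
position: [0.6019, -0.2104, 0.1468]
tcp_rot: [0.001, 0.486, 0.874, 0.0]
force: [0.5, 1.3, 4.8]
opening: 0.631
grip_force: 20.9
```

Run:
```python
from h import *
s=r.read_state(); print({k:np.round(s[k],3).tolist() for k in ['clock','position','force','moment','opening','grip_force','qpos','effort']})
```

```text
{'clock': 6.85, 'position': [0.602, -0.21, 0.147], 'force': [0.453, 1.273, 4.757], 'moment': [0.265, -0.09, 0.004], 'opening': 0.631, 'grip_force': 20.856, 'qpos': [-0.031, 0.36, -0.188, 0.0, -1.021, -2.555], 'effort': [-0.381, -52.517, 24.492, 5.634, -0.082, -0.967]}
```

I've turned 1.26 rad without resistance. I lift 8 mm gently and check the force.

Call:
{"op": "carry_out", "data": {
  "motion": [
    [[0,0,-0.1],0,0.6],
    [[0,0,-0.2],0,0.6],
    [[0,0,-0.3],0,0.6],
    [[0,0,-0.4],0,0.6],
    [[0,0,-0.5],0,0.6],
    [[0,0,-0.6],0,0.6],
    [[0,0,-0.7],0,0.6],
    [[0,0,-0.8],0,0.6],
    [[0,0,-0.8],0,0.6],
    [[0,0,-0.8],0,0.6]
  ]
}}

```text
clock: 7.85
position: [0.6013, -0.2105, 0.1544]
tcp_rot: [0.0, 0.486, 0.874, 0.0]
force: [-0.4, -0.1, -0.7]
opening: 0.625
grip_force: 21.1
```

Run:
```python
from h import *
s=r.read_state(); print({k:np.round(s[k],3).tolist() for k in ['clock','position','force','moment','opening','grip_force']})
p=cams.snapshot('wrist'); cv2.imwrite('pics/w3.png',p['image'][:,:,::-1])
```

```text
{'clock': 7.85, 'position': [0.601, -0.21, 0.154], 'force': [-0.419, -0.14, -0.697], 'moment': [0.009, -0.017, 0.019], 'opening': 0.625, 'grip_force': 21.11}
```

View pics/w3.png

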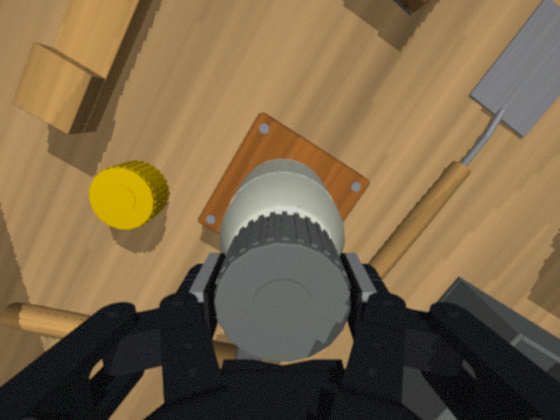

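The cap rises with the fingers (same disc at (283,300)) and the force is only its weight, so it is free. I lift it another 8 cm straight up.

Call:
{"op": "carry_out", "data": {
  "motion": [
    [[0,0,-0.8],0,0.6],
    [[0,0,-1.8],0,0.6],
    [[0,0,-3],0,0.6],
    [[0,0,-4.2],0,0.6],
    [[0,0,-5.4],0,0.6],
    [[0,0,-6.4],0,0.6],
    [[0,0,-7.2],0,0.6],
    [[0,0,-7.8],0,0.6],
    [[0,0,-8],0,0.6],
    [[0,0,-8],0,0.6]
  ]
}}

```text
clock: 8.9
position: [0.6013, -0.2105, 0.2344]
tcp_rot: [0.0, 0.486, 0.874, 0.0]
force: [-0.2, -0.0, -1.3]
opening: 0.627
grip_force: 21.2
```

Call:
{"op": "carry_out", "data": {
  "motion": [
    [[0,0,0],0,0.6],
    [[0,0,0],0,0.6],
    [[0,0,0],0,0.6],
    [[0,0,0],0,0.6],
    [[0,0,0],0,0.6],
    [[0,0,0],0,0.6],
    [[0,0,0],0,0.6],
    [[0,0,0],0,0.6],
    [[0,0,0],0,0.6],
    [[0,0,0],0,0.6]
  ]
}}

```text
clock: 9.9
position: [0.6013, -0.2105, 0.2343]
tcp_rot: [0.0, 0.486, 0.874, 0.0]
force: [-0.1, -0.7, -0.9]
opening: 0.619
grip_force: 21.2
```

Run:
```python
from h import *
s=r.read_state(); print({k:np.round(s[k],3).tolist() for k in ['clock','position','force','opening','grip_force']})
a=cams.snapshot('wrist')['image'];b=cams.snapshot('scene')['image'][170:380,130:410]
cv2.imwrite('pics/w4.png',np.hstack([cv2.resize(a,(400,300)),cv2.resize(b,(400,300))])[:,:,::-1])
```

```text
{'clock': 9.9, 'position': [0.601, -0.211, 0.234], 'force': [-0.131, -0.727, -0.937], 'opening': 0.619, 'grip_force': 21.178}
```

View pics/w4.png

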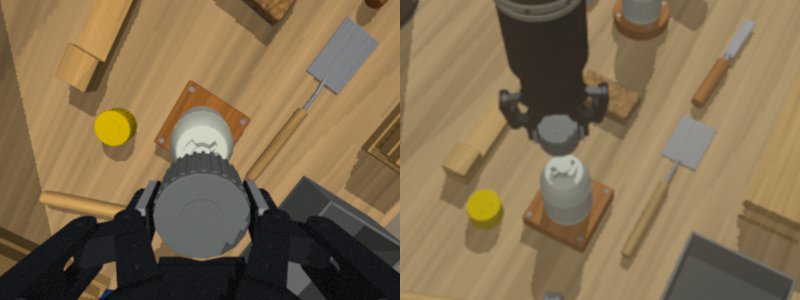

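The cap is held upright (left view, (203,215)) above the bare neck (right view, (567,165)), about 7 cm clear. I hand the job in.

```bash
python3 -c "
from bench import r
print(r.sign_off())"
```

```text
the job is handed in; nothing more can be done
None
```

The cap came loose on the first direction tried, after about 1.26 rad. I handed the job in with it held upright and still over its bottle, about 7 cm clear of the neck. The grip read 21 N per finger, just over the advised 20 N because 20 N is the gripper's minimum. I touched nothing else on the bench, and the hand-in returned no verdict.

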